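Shut down the sampling manifold valve by valve

ROBOT

A 6-joint arm with a two-finger parallel gripper is mounted at the origin on a cart in front of the work surface, level with it; the furniture and walls round the work are solid. World frame = base frame: x ahead of the robot, y to its left, z up, the work surface at z = 0. Lengths are in m, angles in rad, forces in N, time in s.
With the tool pointing down it reaches from about 0.3 to 1 m from the base axis. Payload 5.1 kg.
Tool frame: the origin (TCP) lies midway between the tips of the shut fingers; the grasp point (between the pads) lies 19 mm behind it (grasp_offset is the distance from the TCP to the grasp point, in m); z points along the fingers, y is the line along which they close (so a half turn about z gives the same grasp; the last joint's range is limited). The gripper opens to 95 mm and grips with 3 to 60 N. Pads are 20 mm wide; open, the fingers measure 119 mm over their backs; the gripper's body (75 mm by 180 mm) begins 59 mm behind the grasp point.
Start: joints at [-1.321, 0.124, 1.65, -0, 1.367, -0.083], TCP at [0.212, -0.614, 0.215] pointing down, gripper open.
Joint ranges: [-2.61, 2.61], [-1.02, 2.33], [0.03, 2.71], [-1.35, 4.49], [0.32, 2.68], [-2.91, 2.91]. Speed limits (rad/s): [2.57, 2.57, 3.14, 3.14, 3.14, 3.14].

INTERFACE

Orientations are given as a unit quaternion [w, x, y, z].
In Python, from station import * gives the robot as it stands. Calls block until the motion is done:
- move_pose(position, orientation): joint-space move of the TCP to a pose.
- move_straight(position, rot=None, speed=0.15, guard=None): straight line of the TCP; rot=None keeps the orientation; speed is the mean speed in m/s. With guard (N) it stops when the force on the tool has changed by that much, and returns True; else False.
- move_j(angles): joint-space move.
- command_gripper(opening): finger opening in m; the grip force is fixed at half the most; returns when the fingers have stopped.
- wait(seconds).
- inverse_kinematics(position, orientation): joint angles nearest the present ones, or None.
- camera(name): name is "scene" or "top" or "wrist"; returns a dict with "img" (384x512x3 uint8, blue, green, red), "mtx" (3x3 intrinsics, pixels), "position" and "rotation" of the camera in the world. Camera axes: x right, y up, looking along -z (the intrinsics and any distortion apply to the point x, -y, -z); pixel columns grow to the right and rows downward; lengths in m; the calibration is good to about 2 mm. The wrist camera is an equidistant fisheye: a pixel r from the principal point sees the ray r / f radians off the axis. A picture is of the moment at which its call begins. There is no depth.
A pose or a line that the arm cannot do raises Unreachable and nothing moves.
- close_job(): hands the job in; it is judged then, once.
Readings, each from a call of its own:
- get_clock(): time.
- get_qpos(): joint angles.
- get_joint_velocities(): joint speeds.
- get_joint_efforts(): joint torques, N m.
- get_position(): TCP position.
- get_orientation(): TCP orientation.
- get_contact_force(): force on the tool from outside, world axes, zero at the start.
- get_torque(): the same for the moment, N m.
- get_grip_width(): finger opening in m.
- get_grip_force(): force on a finger pad.
Only numpy, scipy, OpenCV 4.12 (cv2) and the standard library are available. Lean on these libraries where they do the work, as an engineer would, in place of code of your own. Each camera call takes 0.05 s, during which the arm holds its last target. There are 200 camera calls.

TASK

Shut down the sampling manifold by pressing three of its four valve knobs gently down with the fingertips until each is fully down: first the large round one, then the square one, last the long bar. Leave the thin pin knob up, do not pinch, lift or drag the valves, and leave the vials and everything else on the bench where they are.

Things in the scene. Friction and masses are not known exactly. Their poses are not given: they have to be found in the camera images.
- rail: fixed dark steel rail of the manifold, 70 x 340 mm, 8 mm thick with a 5 mm higher fence along each long edge; origin at the centre of its underside, y along its length, z up. Four valves stand in a row on it, 90 mm apart, in an order that changes, at y = -135, -45, 45 and 135 mm; three vials stand between them
- valve_round: white valve block, 46 x 46 mm and 56 mm tall, 0.6 kg, with steel hose barbs front and back; it stands loose between the fences and can be dragged along or lifted out. Origin at the centre of its underside (8 mm above the bench), z up. It carries the large round disc knob, 34 mm across
- top_round (a point): centre of the top face of the black large round disc knob, 34 mm across. Knob up, this point is 86 mm above the bench; fully down, 76 mm. The knob is 10 mm thick on a thin stem in the middle of its block
- knob_round (a joint): how far this knob is pressed down: 0 fully up, 0.010 m fully down (hard stop). No spring: it slides against about 2.5 N of friction and stays where it is left; it starts within 1 mm of fully up
- valve_square: white valve block, 46 x 46 mm and 56 mm tall, 0.6 kg, with steel hose barbs front and back; it stands loose between the fences and can be dragged along or lifted out. Origin at the centre of its underside (8 mm above the bench), z up. It carries the square knob, 30 x 30 mm
- top_square (a point): centre of the top face of the black square knob, 30 x 30 mm. Knob up, this point is 86 mm above the bench; fully down, 76 mm. The knob is 10 mm thick on a thin stem in the middle of its block
- knob_square (a joint): how far this knob is pressed down: 0 fully up, 0.010 m fully down (hard stop). No spring: it slides against about 2.5 N of friction and stays where it is left; it starts within 1 mm of fully up
- valve_bar: white valve block, 46 x 46 mm and 56 mm tall, 0.6 kg, with steel hose barbs front and back; it stands loose between the fences and can be dragged along or lifted out. Origin at the centre of its underside (8 mm above the bench), z up. It carries the long narrow bar knob, 46 mm along the rail by 14 mm across
- top_bar (a point): centre of the top face of the black long narrow bar knob, 46 mm along the rail by 14 mm across. Knob up, this point is 86 mm above the bench; fully down, 76 mm. The knob is 10 mm thick on a thin stem in the middle of its block
- knob_bar (a joint): how far this knob is pressed down: 0 fully up, 0.010 m fully down (hard stop). No spring: it slides against about 2.5 N of friction and stays where it is left; it starts within 1 mm of fully up
- valve_pin: white valve block, 46 x 46 mm and 56 mm tall, 0.6 kg, with steel hose barbs front and back; it stands loose between the fences and can be dragged along or lifted out. Origin at the centre of its underside (8 mm above the bench), z up. It carries the small thin round pin knob, 13 mm across
- top_pin (a point): centre of the top face of the black small thin round pin knob, 13 mm across; it is to be left up. Knob up, this point is 86 mm above the bench; fully down, 76 mm. The knob is 10 mm thick on a thin stem in the middle of its block
- knob_pin (a joint): how far this knob is pressed down: 0 fully up, 0.010 m fully down (hard stop). No spring: it slides against about 2.5 N of friction and stays where it is left; it starts within 1 mm of fully up
- vial_small: small capped glass vial, 23 mm across, 46 mm tall, standing on the rail between valves; loose, origin at the centre of its underside; leave it alone
- vial_a: capped glass vial, 27 mm across, 56 mm tall, standing on the rail between valves; loose, origin at the centre of its underside; leave it alone
- vial_b: capped glass vial, 27 mm across, 56 mm tall, standing on the rail between valves; loose, origin at the centre of its underside; leave it alone
- beaker: glass beaker, 50 mm across, 58 mm tall, on the bench beyond the rail; loose, origin at the centre of its underside; leave it alone
- tape: roll of tape lying flat, 53 mm across, 18 mm high, beyond the rail; loose, origin at the centre of its underside; leave it alone
- dish: small clear petri dish lying flat, 61 mm across, 12 mm high, beyond the rail; loose, origin at the centre of its underside; leave it alone
Not all that is in view belongs to the job. What is shaped like the valve_pin but blue or green is not meant.

How it is judged:
By the outcome, as a careful person would: the job done as asked, in the order asked, and still so for the second after the job is handed in, with the robot touching nothing.
It also fails if it takes over 38 s, if anything falls off the work surface, if the arm or the gripper's body presses on something with over 40 N, if the wrist force passes 120 N, or if a joint passes its speed limit or range.

## Working session

There is one attempt and no reset: what is moved stays moved. The work goes in short steps, each a Python script; the robot and the scene stay as the last script left them, time stands still between calls to the robot, and variables do not carry over. Pictures are saved under pics/ and viewed, at most 10 in all, crops included, and the job is handed in when it is done.

```bash
ls; mkdir -p pics; python3 - <<'E'
from station import *
import cv2,numpy as np
for n in("scene","top"):
    c=camera(n); cv2.imwrite(f"pics/{n}0.png",c["img"]); print(n,c["mtx"].tolist(),c["position"],np.round(c["rotation"],4).tolist(),[k for k in c])
print(get_clock(),get_orientation())
E
```

```text
pics
scene [[348.2120809785065, 0.0, 253.74854140958792], [0.0, 348.2120809785065, 184.2579191702283], [0.0, 0.0, 1.0]] [-0.04815307 -0.59435892  0.44223091] [0.7439, 0.4765, -0.241, -0.4018] ['img', 'mtx', 'position', 'rotation']
top [[354.975895303622, 0.0, 257.9482884684582], [0.0, 354.975895303622, 202.39759916906635], [0.0, 0.0, 1.0]] [ 0.45005275 -0.15454723  0.92432692] [-0.6961, -0.0566, 0.0609, 0.7131] ['img', 'mtx', 'position', 'rotation']
0.1 [-9.29821583e-04  9.86188606e-01  1.65623559e-01 -7.26432886e-05]
```

View pics/scene0.png

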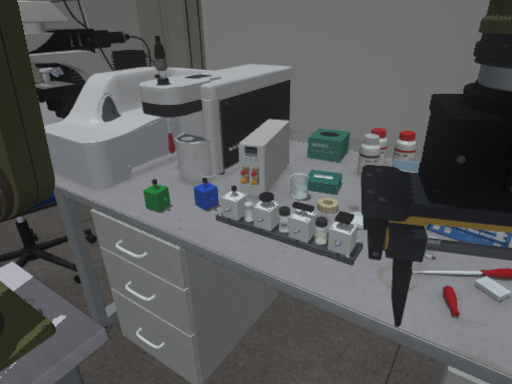

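View pics/top0.png

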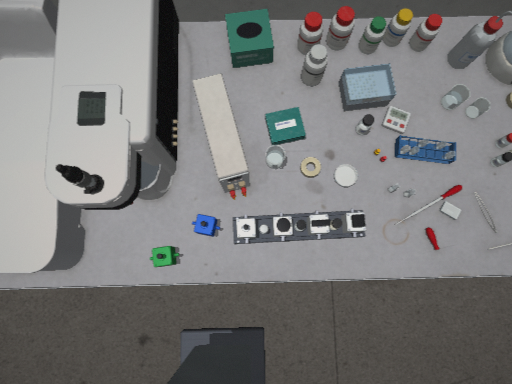

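The top picture shows the rail from (234,228) to (365,224). The knobs, left to right, are pin (246,228), round (283,225), bar (319,223) and square (357,221). The blue block at (205,224) and the green one at (163,256) are decoys. I'll confirm this in an enlarged crop of both views.

```bash
cat > h.py <<'E'
import numpy as np,cv2
from scipy.spatial.transform import Rotation as R
def rot(c):
    q=np.asarray(c["rotation"]); return R.from_quat(np.r_[q[1:],q[0]]).as_matrix() if q.size==4 else q
def ray(c,u,v):
    K=c["mtx"]; d=np.array([(u-K[0,2])/K[0,0],-(v-K[1,2])/K[1,1],-1.]); d=rot(c)@d
    return np.array(c["position"]),d/np.linalg.norm(d)
def onplane(c,u,v,z):
    p,d=ray(c,u,v); return p+d*(z-p[2])/d[2]
def tri(*rs):
    A=sum(np.eye(3)-np.outer(d,d) for p,d in rs); b=sum((np.eye(3)-np.outer(d,d))@p for p,d in rs)
    return np.linalg.solve(A,b)
E
python3 - <<'E'
import cv2,numpy as np
a=cv2.imread("pics/top0.png")[200:250,225:375]; b=cv2.imread("pics/scene0.png")[175:260,210:370]
a=cv2.resize(a,None,fx=5,fy=5,interpolation=3); b=cv2.resize(b,(750,340),fx=1,fy=1,interpolation=3) if 0 else cv2.resize(b,None,fx=4,fy=4,interpolation=3)
b=cv2.copyMakeBorder(b,0,0,0,750-b.shape[1],0); cv2.imwrite("pics/crop1.png",np.vstack([a,b]))
E
```

```text
(no output)
```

View pics/crop1.png

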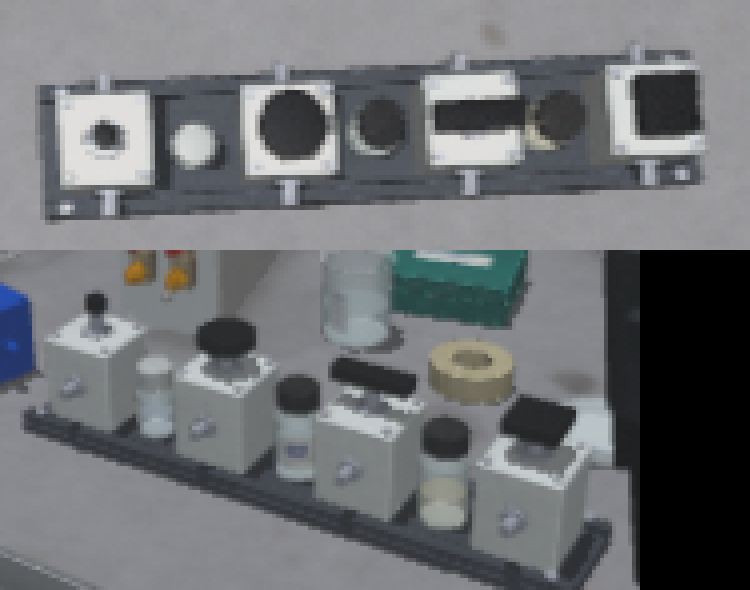

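Confirmed: pin, round, bar, square from left to right in both views, all black on white. The vials are the white-capped small one and the two dark-capped ones between the valves. Next I triangulate.

```bash
python3 - <<'E'
from station import *
from h import *
T=camera("top");S=camera("scene")
top=dict(pin=(245.6,226.6),round=(283.4,224.4),bar=(320.6,222.6),square=(358.2,220.4))
sc=dict(pin=(233.6,185.9),round=(266.2,194.6),bar=(303.2,204.8),square=(345,215.6))
P={}
for k in top:
    P[k]=tri(ray(T,*top[k]),ray(S,*sc[k])); print(k,P[k].round(4),onplane(T,*top[k],.0855).round(4),onplane(S,*sc[k],.0855).round(4))
rng=P["square"]-P["pin"]; print(np.linalg.norm(rng),np.degrees(np.arctan2(rng[1],rng[0])))
a,b=P["round"],P["square"]
for yaw in range(-180,181,30):
    q=(R.from_euler("z",yaw,degrees=True)*R.from_euler("x",180,degrees=True)).as_quat()[[3,0,1,2]]
    print(yaw,[None if (j:=inverse_kinematics(p+[0,0,.06],q)) is None else np.round(j,2).tolist() for p in(a,b)])
E
```

```text
pin [ 0.5337 -0.1312  0.0862] [ 0.5334 -0.1308  0.0855] [ 0.5352 -0.1308  0.0855]
round [ 0.5366 -0.2208  0.0857] [ 0.5365 -0.2205  0.0855] [ 0.5373 -0.2207  0.0855]
bar [ 0.5394 -0.3104  0.0841] [ 0.5386 -0.309   0.0855] [ 0.5381 -0.3123  0.0855]
square [ 0.5426 -0.4006  0.0841] [ 0.5417 -0.3988  0.0855] [ 0.5416 -0.4024  0.0855]
0.2695270412595231 -88.10206552497654
-180 [[-0.48, 0.02, 1.87, 0.0, 1.24, -2.05], [-0.72, 0.23, 1.66, 0.0, 1.26, -2.29]]
-150 [[-0.48, 0.02, 1.87, 0.0, 1.24, -2.58], [-0.72, 0.23, 1.66, 0.0, 1.26, -2.81]]
-120 [None, None]
-90 [[-0.48, 0.02, 1.87, -0.0, 1.24, 2.66], [-0.72, 0.23, 1.66, -0.0, 1.26, 2.43]]
-60 [[-0.48, 0.02, 1.87, -0.0, 1.24, 2.14], [-0.72, 0.23, 1.66, -0.0, 1.26, 1.9]]
-30 [[-0.48, 0.02, 1.87, -0.0, 1.24, 1.61], [-0.72, 0.23, 1.66, -0.0, 1.26, 1.38]]
0 [[-0.48, 0.02, 1.87, -0.0, 1.24, 1.09], [-0.72, 0.23, 1.66, -0.0, 1.26, 0.86]]
30 [[-0.48, 0.02, 1.87, -0.0, 1.24, 0.56], [-0.72, 0.23, 1.66, -0.0, 1.26, 0.33]]
60 [[-0.48, 0.02, 1.87, -0.0, 1.24, 0.04], [-0.72, 0.23, 1.66, 0.0, 1.26, -0.19]]
90 [[-0.48, 0.02, 1.87, 0.0, 1.24, -0.48], [-0.72, 0.23, 1.66, 0.0, 1.26, -0.72]]
120 [[-0.48, 0.02, 1.87, 0.0, 1.24, -1.01], [-0.72, 0.23, 1.66, 0.0, 1.26, -1.24]]
150 [[-0.48, 0.02, 1.87, 0.0, 1.24, -1.53], [-0.72, 0.23, 1.66, 0.0, 1.26, -1.76]]
180 [[-0.48, 0.02, 1.87, 0.0, 1.24, -2.05], [-0.72, 0.23, 1.66, 0.0, 1.26, -2.29]]
```

```bash
cat >> h.py <<'E'
P=dict(round=(.5367,-.2207),bar=(.5388,-.3105),square=(.5418,-.4005))
Q=R.from_euler("xz",[180,2],degrees=True).as_quat()[[3,0,1,2]]
E
python3 - <<'E'
from station import *
from h import *
command_gripper(0); x,y=P["round"]
move_pose([x,y,.14],Q); print(get_clock(),get_position(),get_contact_force())
move_straight([x,y,.095],speed=.1)
print(move_straight([x,y,.071],speed=.02,guard=8),get_position(),get_contact_force(),get_clock())
c=camera("scene");w=camera("wrist");print(w["mtx"].tolist())
a=cv2.resize(c["img"][165:265,200:370],None,fx=4,fy=4,interpolation=3)
cv2.imwrite("pics/p1.png",a[:,:]); cv2.imwrite("pics/w1.png",w["img"])
E
```

```text
3.5833 [ 0.53666733 -0.22152271  0.14027045] [-0.23234971  1.39819875 -0.79788314]
True [ 0.53692138 -0.22078751  0.07625812] [-0.46769417 -0.76326915  4.30308494] 5.0833
[[297.3186396354542, 0.0, 256.54029214767166], [0.0, 297.3186396354542, 192.730625509476], [0.0, 0.0, 1.0]]
```

View pics/p1.png

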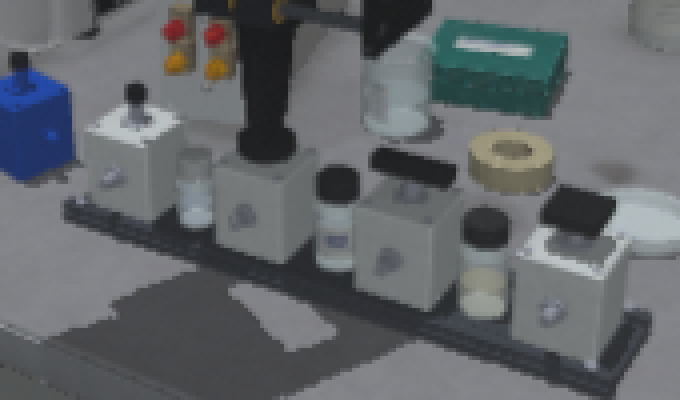

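The fingertips are centred on the round knob, which is close to the block. The TCP reads 76.3 mm, so I'll press a little firmer to be sure of the stop.

```bash
python3 - <<'E'
from station import *
from h import *
x,y=P["round"]
print(move_straight([x,y,.072],speed=.01,guard=14),get_position(),get_contact_force(),get_clock())
move_straight([x,y,.125],speed=.08); print(get_contact_force())
c=camera("scene")
cv2.imwrite("pics/p2.png",cv2.resize(c["img"][165:265,200:370],None,fx=4,fy=4,interpolation=3))
E
```

```text
True [ 0.5370264  -0.22085814  0.07629786] [-0.55913775  1.13507021  4.45591223] 5.4667
[-0.4616684   0.50098846 -0.18846241]
```

View pics/p2.png

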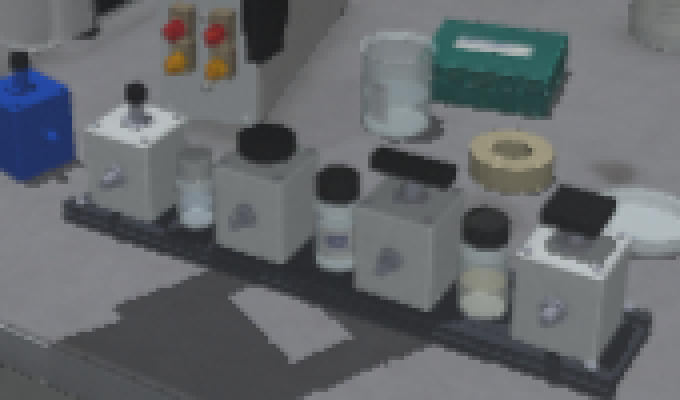

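The round knob is down on its hard stop: 14 N gave no more travel, and it now sits at (267,142) on its block, which hasn't moved. Next come the square, then the bar, each with the firmer second push.

```bash
python3 - <<'E'
from station import *
from h import *
for k in("square","bar"):
    x,y=P[k]
    move_straight([x,y,.125],speed=.12); move_straight([x,y,.095],speed=.08)
    for g in(8,14):
        print(k,move_straight([x,y,.071],speed=.02 if g==8 else .01,guard=g),get_position(),get_contact_force(),get_clock())
    move_straight([x,y,.125],speed=.08)
move_straight([.45,-.40,.2],speed=.15); print(get_clock())
c=camera("scene");t=camera("top")
a=cv2.resize(c["img"][165:265,200:370],None,fx=4,fy=4,interpolation=3)
b=cv2.resize(t["img"][205:245,225:375],None,fx=4.5,fy=4.5,interpolation=3)
cv2.imwrite("pics/p3.png",np.vstack([a,cv2.copyMakeBorder(b,0,0,0,680-b.shape[1],0)]))
E
```

```text
square True [ 0.54200537 -0.40065149  0.07629162] [-0.56821857  0.3345015   4.42757092] 9.35
square True [ 0.54211036 -0.40074166  0.07631951] [-0.58260407  0.92188749  3.07006018] 9.6833
bar True [ 0.53903794 -0.31063187  0.07630406] [-0.35132494  0.27192049  4.2585305 ] 12.775
bar True [ 0.53913641 -0.31070341  0.07625974] [-0.92216938  0.1080717   4.7270529 ] 13.1
14.9917
```

View pics/p3.png

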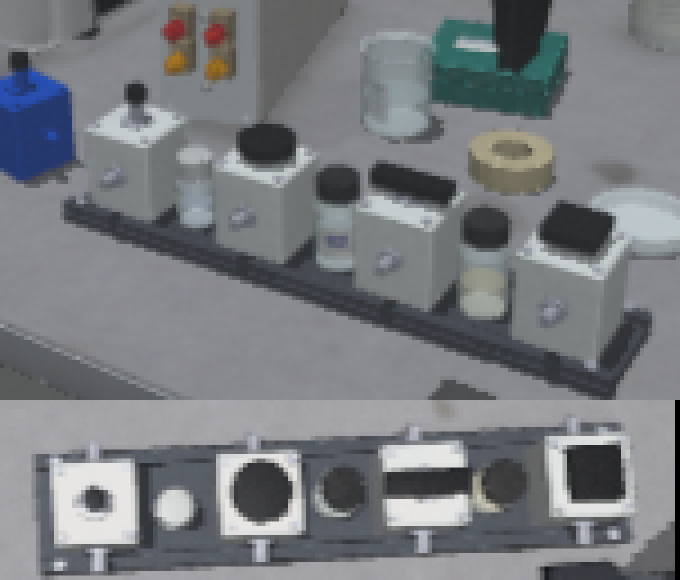

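The round (267,142), bar (412,182) and square (577,227) knobs are all down. The pin (136,95) is still up, nothing else has moved, and the arm is clear.

```bash
python3 -c "
from station import *
print(close_job())"
```

```text
the job is handed in; nothing more can be done
None
```

I pressed the round, square and bar knobs fully down to their hard stops in that order and handed the job in at about 15 s; the pin is still up, and the last images show no valve or vial moved.

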